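# One pump of syrup into the mug

## Robot

A 7-joint arm with a two-finger parallel gripper is mounted at the origin on a cart in front of the work surface, level with it; the furniture and walls round the work are solid. World frame = base frame: x ahead of the robot, y to its left, z up, the work surface at z = 0. Lengths are in m, angles in rad, forces in N, time in s.
With the tool pointing down it reaches from about 0.4 to 0.85 m from the base axis. Payload 4.5 kg.
Tool frame: the origin (TCP) lies at the very end of the fingers, on their centre line; the grasp point (between the pads) lies 19 mm behind it (r.grip_point_offset is the distance from the TCP to the grasp point, in m); y points along the fingers, x is the direction in which the jaws open and shut, and the axes are right-handed (so a half turn about y gives the same grasp; the last joint's range is limited). The gripper opens to 88 mm and grips with 3 to 60 N. Pads are 18 mm wide; open, the fingers measure 123 mm over their backs; the gripper's body (75 mm by 187 mm) begins 45 mm behind the grasp point.
Start: joints at [1.15, 0.689, -0.195, 1.565, 0.157, 0.902, -0.215], TCP at [0.275, -0.561, 0.239] pointing down, gripper open.
Joint ranges: [-3.01, 3.01], [-0.46, 2.08], [-1.47, 1.51], [0.13, 2.56], [-1, 4.14], [0.04, 2.09], [-2.66, 2.66]. Speed limits (rad/s): [2.57, 2.57, 3.14, 3.14, 3.14, 3.14, 3.14].

## Interface

Orientations are given as a unit quaternion [x, y, z, w].
In Python, from plant import get_state, snapshot, camera_params, job, r gives the robot as it stands.
- The arm moves only by the tool carry_out, never from a script. Its arguments are lists of equal length, an entry for each row: "offset": the shift along the world's x, y, z in m, a list of three; "twist": the turn about the world's z in degrees. In form: {"offset": [[tx, ty, tz], ...], "twist": [twist, ...]}. A call has 1 to 8 rows; each row shifts and turns the commanded pose from where the row before left it; what a row does not reach is not made up. A row lasts 1/8 s, in which the tool goes at most 62.5 mm and 10.7 degrees, less where a joint would pass 70% of its speed; a pose out of reach is approached as far as the arm can. A call with a gripper value outside its range is refused whole. "grip" is the finger opening in m, from 0 to 0.0881, set as the call begins (left out, the last holds). The fingers move at their own pace and stop on an object; "newtons" is the grip in N (left out, the last holds). Time passes only in rows, so rows that do not move let the fingers close. It gives the time, the measured TCP pose, the force and the opening at its end, in the units of the state.
- get_state(): the state, without advancing time (a new reading comes with each control period).
- snapshot(name): name is "side" or "top" or "wrist"; returns the picture (480x640x3 uint8, red, green, blue); there is no depth.
- camera_params(name): a dict with "camera_matrix" (3x3 intrinsics, pixels), "dist_coeffs" ([k1, k2, p1, p2, k3] as OpenCV has them; the pictures are not rectified), "eye" and "orientation" of the camera in the world. Camera axes: x right, y up, looking along -z (the intrinsics and any distortion apply to the point x, -y, -z); pixel columns grow to the right and rows downward; lengths in m; the calibration is good to about 2 mm. A picture is of the moment at which its call begins: read the wrist's pose just before it. camera_params takes no time and is no camera call; for the wrist camera it gives the pose at the moment of the call.
- job.finish_job(): hands the job in, once; it reports no verdict.
The state is a dict: "clock": time; "q": joint angles; "qd": joint speeds; "joint_torque": joint torques, N m; "tool_pos": TCP position; "eef_rot": TCP orientation; "contact_force": force on the tool from outside, world axes, zero at the start; "moment": the same for the moment, N m; "opening": opening from 0.0 (shut) to 1.0 (fully open).
Only numpy, scipy, OpenCV 4.12 (cv2) and the standard library are available. Lean on these libraries where they do the work, as an engineer would, in place of code of your own. Each camera call takes 0.05 s, during which the arm holds its last target. There are 200 camera calls.

## Task

Give the mug a pump of syrup from the square bottle: first move the spice jar that stands in front of that bottle out of the way, leaving it upright on the counter, and stand the mug upright on the counter with the tip of the square bottle's spout over the middle of its mouth. Then press the square bottle's pump head all the way down and let it come fully back up. Never work that pump without the mug under its spout, do not press the round bottle's pump, and leave the pepper mill and the juice carton where they stand.

Things in the scene. Friction and masses are not known exactly. Their poses are not given: they have to be found in the camera images.
- rack: low steel wire rack screwed to the counter, 250 mm along its y, 88 mm along its x, rails up to 78 mm high; holds the two bottles side by side (60 mm either side of its middle, either way round). Origin on the counter under its centre, z up; its front and both spouts point along its -x
- square_bottle: fixed syrup bottle of amber glass with a square body, 70 x 70 mm, 142 mm high, then a round shoulder and neck (29 mm across), white screw collar 37 mm across up to 204 mm above the counter, white pump on top. Origin at the centre of its foot, 6 mm above the counter; z up, spout along -x
- square_pump (a joint): stroke of the square bottle's pump: 0 = up, grows as the head is pressed straight down, 0.022 m = fully down; sprung, takes about 3 N to start and 9 N fully down, returns by itself
- square_pump_top (a point): centre of the flat round top, 33 mm across, of the square bottle's pump head; about 266 mm above the counter when up; moves with the pump
- square_spout (a point): tip of the square bottle's spout, a tube 11 mm thick that runs out 95 mm from the pump's axis along the bottle's -x, level with the pump head, and turns down at its end; the tip is 223 mm above the counter when up (201 mm when pressed); moves with the pump
- round_bottle: the other fixed syrup bottle, same glass, height, pump and spout, but with a round body 72 mm across. Origin at the centre of its foot; spout along -x
- round_pump (a joint): stroke of the round bottle's pump, 0 = up, 0.022 m = fully down; to be left alone
- round_pump_top (a point): centre of the top of the round bottle's pump head, 33 mm across, about 266 mm above the counter
- spice_jar: round spice jar with a black lid and a green label, 45 mm across, 105 mm high; stands in front of the square bottle, where the mug has to go. Origin at the centre of its underside, z up
- mug: white mug, body 84 mm across and 90 mm high, with one ear handle. Origin on its underside, 15.5 mm from the centre of the body towards the handle; the handle points along its -y and ends 58 mm from the origin; z up
- mug_mouth (a point): centre of the mug's mouth (inner diameter about 74 mm), 90 mm above its underside
- mug_handle (a point): middle of the handle's outer bow, 60 mm above the mug's underside, 44 mm from the mug's origin along its -y; the handle is 24 mm thick along the mug's x and spans 16 to 82 mm in height and 24 to 58 mm from the origin
- mill: turned wooden pepper mill, 58 mm across, 170 mm high, standing in front of the round bottle. Origin at the centre of its underside
- carton: dark blue juice carton, 76 x 78 mm, 214 mm high, standing on the counter. Origin at the centre of its underside
- salt_box: wooden salt box fixed on the counter, 79 mm along its x, 112 mm along its y, 80 mm high; only an obstacle. Origin at the centre of its underside
- timer: round red kitchen timer fixed on the counter, 66 mm across, 55 mm high; only an obstacle. Origin at the centre of its underside
There are look-alikes about, which are no part of the job. What is shaped like the spice_jar but turquoise or white is not meant.

How it is judged:
On the way, in this order (a step that is already met when the one before it is completed fails the run):
1. the spice jar stands upright on the counter, at least 75 mm (centre) from under the spout tip (horizontal distance between spice_jar and square_spout above 0.075 m and angle between spice_jar's own z axis and vertical below 0.15 rad and height (world z) of spice_jar between -0.01 and 0.008 m), for 0.2 s.
2. the mug stands upright on the counter with the spout tip over its mouth (within 22 mm of the middle) (horizontal distance between mug_mouth and square_spout below 0.022 m and angle between mug's own z axis and vertical below 0.1 rad and height (world z) of mug below 0.006 m), for 0.2 s.
3. the square bottle's pump is pressed down (at least 17 of its 22 mm) with the mug under its spout (value of joint square_pump above 0.017 m and horizontal distance between mug_mouth and square_spout below 0.022 m), for 0.05 s.
4. the pump head is back up (value of joint square_pump below 0.003 m), for 0.2 s.
At the end, for the whole second after the job is handed in: the square bottle's pump is back up (within 3 mm); the mug stands upright and still on the counter with the spout tip within 22 mm of the middle of its mouth, seen from above; the spice jar stands upright and still on the counter, its centre at least 75 mm from under the spout tip (all of step 1 and all of step 2 and value of joint square_pump below 0.003 m and linear speed of each of mug, spice_jar below 0.02 m/s); the robot touches nothing.
It fails at once if the square bottle's pump is pressed (more than 5 mm) while the mug is not standing under its spout (value of joint square_pump above 0.005 m and (horizontal distance between mug_mouth and square_spout above 0.03 m or angle between mug's own z axis and vertical above 0.3 rad)).
It fails at once if the round bottle's pump is pressed (more than 5 mm) (value of joint round_pump above 0.005 m).
It fails at once if the pepper mill is shifted by more than 30 mm or tipped (distance of mill from where it was at the start of the episode above 0.03 m or angle between mill's own z axis and vertical above 0.3 rad).
It fails at once if the juice carton is shifted by more than 30 mm or tipped (distance of carton from where it was at the start of the episode above 0.03 m or angle between carton's own z axis and vertical above 0.3 rad).
It also fails if it takes over 72 s, if anything falls off the work surface, if the arm or the gripper's body presses on something with over 40 N, if the wrist force passes 120 N, or if a joint passes its speed limit or range.

## Working session

There is one attempt and no reset: what is moved stays moved. The work goes in short steps, Python scripts to look and compute and a tool call to move; the robot and the scene stay as the last step left them, time stands still between calls to the robot, and variables do not carry over. Pictures are saved under pics/ and viewed, about 8 in all and at most 12, crops included, and the job is handed in when it is done.

Besides the shell and the picture viewer there is one more tool, called after "Emit:" as name([rows], argument=value, ...), one row to a line, values as JSON. carry_out: Moves the arm, as the interface text tells. Its arguments: {"type":"object","properties":{"offset":{"type":"array"},"twist":{"type":"array"},"grip":{"type":"number"},"newtons":{"type":"number"}},"required":["offset","twist"]}

```bash
mkdir -p pics; cat > h.py <<'E'
import numpy as np, cv2
from scipy.spatial.transform import Rotation as R
from plant import get_state, snapshot, camera_params, job, r
def cam(p):
    K=np.array(p["camera_matrix"],float);D=np.array(p["dist_coeffs"],float);e=np.array(p["eye"],float)
    o=np.array(p["orientation"],float); M=R.from_quat(o).as_matrix() if o.size==4 else o.reshape(3,3)
    return K,D,e,M@np.diag([1,-1,-1.])
def ray(p,uv):
    K,D,e,M=cam(p); n=cv2.undistortPoints(np.array([[uv]],float),K,D)[0,0]
    d=M@np.array([n[0],n[1],1]); return e,d/np.linalg.norm(d)
def onz(p,uv,z):
    e,d=ray(p,uv); return e+d*(z-e[2])/d[2]
def tri(*pu):
    A=0;b=0
    for p,uv in pu:
        e,d=ray(p,uv);P=np.eye(3)-np.outer(d,d);A=A+P;b=b+P@e
    return np.linalg.solve(A,b)
def proj(p,X):
    K,D,e,M=cam(p); Xc=(np.atleast_2d(X)-e)@M
    return cv2.projectPoints(Xc,np.zeros(3),np.zeros(3),K,D)[0][:,0]
def save(im,n): cv2.imwrite(f"pics/{n}.png",im[:,:,::-1])
E
python3 - <<'E'
from h import *
s=get_state();print({k:np.round(v,3) for k,v in s.items()}, r.grip_point_offset)
for n in ("side","top","wrist"):
    p=camera_params(n);print(n,p); save(snapshot(n),n+"0")
E
```

```text
{'clock': np.float64(0.0), 'q': array([ 1.15 ,  0.69 , -0.195,  1.566,  0.157,  0.903, -0.215]), 'qd': array([-0.001, -0.   ,  0.001, -0.003, -0.   ,  0.   , -0.001]), 'joint_torque': array([ 1.0000e-03, -5.2756e+01, -1.2660e+00, -1.5343e+01, -5.3000e-02,
        7.0000e-03,  0.0000e+00]), 'tool_pos': array([ 0.274, -0.561,  0.238]), 'eef_rot': array([-0.6  ,  0.375, -0.374,  0.6  ]), 'contact_force': array([-0.542, -0.202,  0.753]), 'moment': array([-0.066, -0.005, -0.022]), 'opening': np.float64(1.001)} 0.0187
side {'camera_matrix': array([[459.5699677 ,   0.        , 312.54161583],
       [  0.        , 459.5699677 , 237.28488317],
       [  0.        ,   0.        ,   1.        ]]), 'dist_coeffs': array([-0.0114895,  0.       ,  0.       ,  0.       ,  0.       ]), 'eye': array([ 0.59832704, -1.25633172,  0.66635832]), 'orientation': array([0.52790888, 0.01798539, 0.02076198, 0.84885669])}
top {'camera_matrix': array([[581.35637331,   0.        , 314.28632129],
       [  0.        , 581.35637331, 235.85133745],
       [  0.        ,   0.        ,   1.        ]]), 'dist_coeffs': array([-0.11290635,  0.        ,  0.        ,  0.        ,  0.        ]), 'eye': array([ 0.45366065, -0.25150053,  1.41269702]), 'orientation': array([ 0.02312835, -0.01430504, -0.70218784,  0.7114722 ])}
wrist {'camera_matrix': array([[408.81907879,   0.        , 322.48089157],
       [  0.        , 408.81907879, 242.14302425],
       [  0.        ,   0.        ,   1.        ]]), 'dist_coeffs': array([-0.02893067,  0.        ,  0.        ,  0.        ,  0.        ]), 'eye': array([ 0.34535457, -0.52760359,  0.38283984]), 'orientation': array([-0.12988165,  0.08207925, -0.52270383,  0.83855498])}
```

View pics/top0.png

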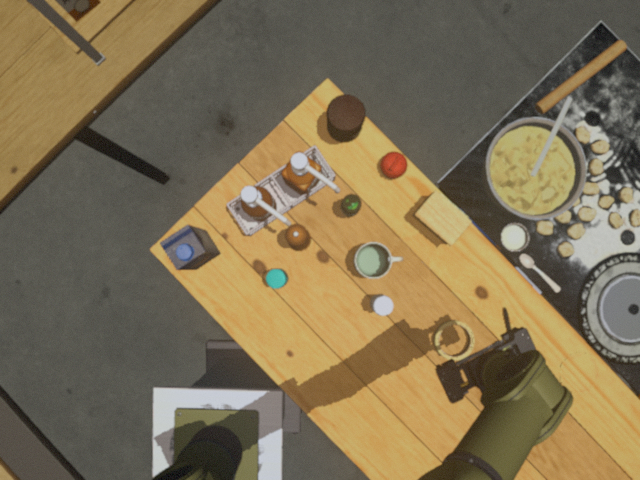

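View pics/side0.png

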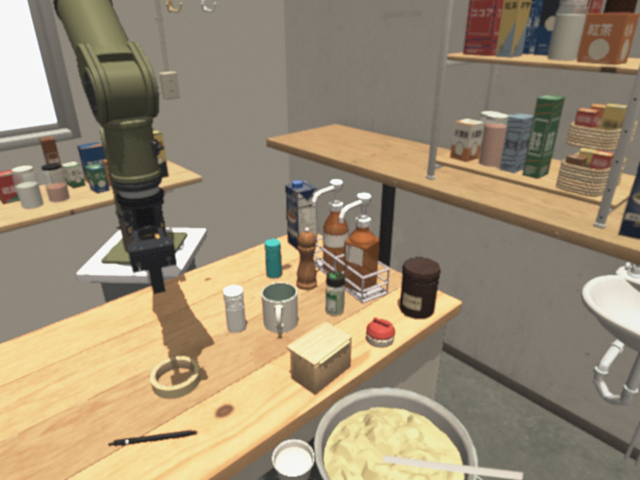

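The top view shows the rack at (281,190), with bottle pumps at (299,160) and (249,195). The green jar is at (351,205), the mill at (297,236), the mug at (372,260) with its handle to the right at (398,260), the carton at (190,248), the salt box at (442,218) and the timer at (393,165). The turquoise jar (276,279) and white jar (383,305) are look-alikes. The side view shows the green jar with the black lid at (335,292), in front of the right-hand bottle. I'll confirm this in an enlarged crop.

```bash
python3 - <<'E'
import cv2,numpy as np
s=cv2.imread("pics/side0.png");t=cv2.imread("pics/top0.png")
a=cv2.resize(s[170:350,225:425],None,fx=3,fy=3,interpolation=cv2.INTER_CUBIC)
b=cv2.resize(t[135:315,220:420],None,fx=4,fy=4,interpolation=cv2.INTER_CUBIC)[:600]
b=cv2.resize(t[140:290,225:425],None,fx=4,fy=4,interpolation=cv2.INTER_CUBIC)
cv2.imwrite("pics/cs.png",a);cv2.imwrite("pics/ct.png",b);print(a.shape,b.shape)
E
```

```text
(540, 600, 3) (600, 800, 3)
```

View pics/cs.png

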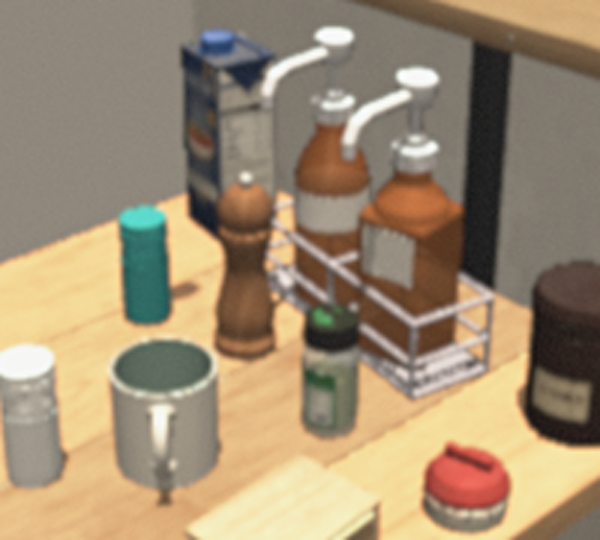

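View pics/ct.png

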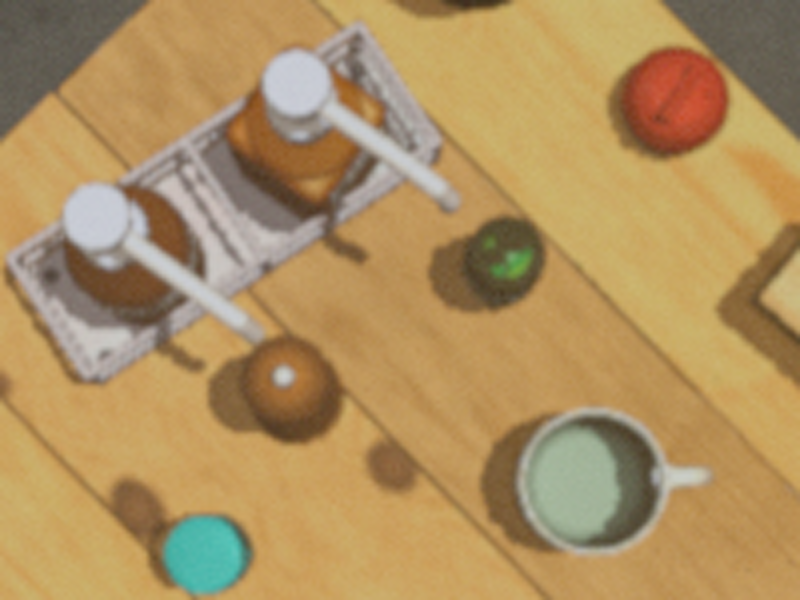

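The crops confirm it. The square-bodied bottle is the right one: its pump is at side crop (418,78) and top crop (297,82), and its spout tip at (348,152) and (450,200). The green-label, black-lid jar in front of it is at side crop (330,320) and top crop (505,258). Next I'll triangulate.

```bash
python3 - <<'E'
from h import *
ps,pt=camera_params("side"),camera_params("top")
S=lambda u,v:((u+.5)/3-.5+225,(v+.5)/3-.5+170)
T=lambda u,v:((u+.5)/4-.5+225,(v+.5)/4-.5+140)
for n,a,b in [("sqtop",(418,78),(297,82)),("rdtop",(334,40),(97,213)),("sqspout",(348,154),(452,202)),("rdspout",(267,102),(254,333)),
 ("jartop",(333,318),(509,254)),("mugrim",(164,364),(593,481)),("milltop",(245,178),(284,376)),("turq",(144,216),(205,554))]:
    a,b=S(*a),T(*b);X=tri((ps,a),(pt,b));print(n,X.round(4),"err",(proj(ps,X)[0]-a).round(1),(proj(pt,X)[0]-b).round(1))
print("handle",onz(pt,T(710,476),.06))
print("jarbase via side",onz(ps,S(329,432),0), "mugbase near edge",onz(ps,S(164,484),0))
print("carton cap",onz(pt,(184,252),.214)); print("timer",onz(pt,(393,165),.05))
for uv in [(434,194),(469,219),(449,244),(415,214)]: print("salt",onz(pt,uv,.08).round(3))
print("white",onz(pt,(383,306),.1));print("brownjar",onz(pt,(346,113),.15))
print("edges",[onz(pt,u,0).round(3) for u in [(329,79),(151,248),(640,375),(376,480),(283,121)]])
print("rackcorners",[onz(pt,T(*u),.078).round(3) for u in [(10,258),(358,25),(440,140),(95,378)]])
s=get_state();print(R.from_quat(s["eef_rot"]).as_matrix().round(3))
E
```

```text
sqtop [ 0.6644 -0.2039  0.2623] err [ 0.6 -0.1] [0.  0.7]
rdtop [ 0.5967 -0.1047  0.2591] err [ 0.9 -0.1] [0.1 1.2]
sqspout [ 0.6088 -0.2829  0.2294] err [ 0.8 -0.1] [0.  0.9]
rdspout [ 0.5405 -0.1827  0.2311] err [ 0.6 -0.1] [0.1 0.7]
jartop [ 0.5978 -0.3188  0.1033] err [ 0.2 -0. ] [0.  0.2]
mugrim [ 0.4697 -0.3687  0.0892] err [ 0.4 -0. ] [0.1 0.4]
milltop [ 0.5222 -0.1955  0.1663] err [ 0.7 -0.1] [0.1 0.8]
turq [ 0.4258 -0.1498  0.105 ] err [ 0.3 -0. ] [0.  0.4]
handle [ 0.47478051 -0.43929552  0.06      ]
jarbase via side [ 0.59563531 -0.32738363  0.        ] mugbase near edge [ 0.46884004 -0.40099227  0.        ]
carton cap [0.47998922 0.03438678 0.214     ]
timer [ 0.69614017 -0.41812242  0.05      ]
salt [ 0.625 -0.51   0.08 ]
salt [ 0.568 -0.591  0.08 ]
salt [ 0.509 -0.545  0.08 ]
salt [ 0.578 -0.466  0.08 ]
white [ 0.36699162 -0.39144588  0.1       ]
brownjar [ 0.79330059 -0.30173256  0.15      ]
edges [array([ 0.92 , -0.265,  0.   ]), array([0.493, 0.168, 0.   ]), array([ 0.191, -1.052,  0.   ]), array([-0.064, -0.391,  0.   ]), array([ 0.812, -0.152,  0.   ])]
rackcorners [array([ 0.595, -0.031,  0.078]), array([ 0.734, -0.231,  0.078]), array([ 0.667, -0.28 ,  0.078]), array([ 0.526, -0.082,  0.078])]
[[ 0.439 -0.001  0.898]
 [-0.898  0.001  0.439]
 [-0.001 -1.    -0.   ]]
```

```bash
python3 - <<'E'
import cv2,numpy as np
t=cv2.imread("pics/top0.png")[290:430,410:590];s=cv2.imread("pics/side0.png")[160:310,90:200];w=cv2.imread("pics/wrist0.png")
a=cv2.resize(t,(386,300),interpolation=3);b=cv2.resize(s,(220,300),interpolation=3);c=cv2.resize(w,(400,300))
o=np.zeros((600,800,3),np.uint8);o[:300,:386]=a;o[:300,400:620]=b;o[300:,:400]=c;cv2.imwrite("pics/m.png",o)
E
```

```text
(no output)
```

View pics/m.png

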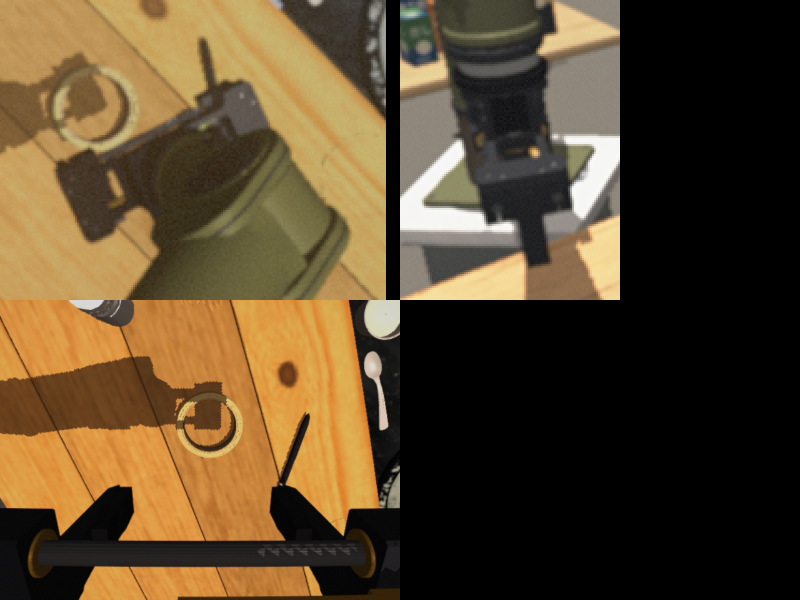

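The top and wrist crops show no camera housing sticking out past the gripper, and the long side of the body lies along the jaws. I'll move above the work area with the tool z axis towards the bottles (n ≈ 74°) for a closer wrist measurement.

Emit:
carry_out([
  [0.035, 0.018, 0.01],
  [0.035, 0.018, 0.01],
  [0.035, 0.018, 0.01],
  [0.035, 0.018, 0.01],
  [0.035, 0.018, 0.01],
  [0.035, 0.018, 0.01],
  [0.035, 0.018, 0.01],
  [0.035, 0.018, 0.01],
], twist=[6, 6, 6, 6, 6, 6, 6, 6], grip=0.088)

```text
clock: 1.15
tool_pos: [0.5553, -0.4168, 0.3187]
eef_rot: [-0.7, 0.097, -0.097, 0.7]
contact_force: [0.4, -0.2, 0.3]
opening: 1.0
```

Emit:
carry_out([
  [0, 0, 0],
  [0, 0, 0],
], twist=[0, 0])

```text
clock: 1.4
tool_pos: [0.5535, -0.4182, 0.318]
eef_rot: [0.7, -0.099, 0.098, -0.7]
contact_force: [-0.2, -0.4, 0.3]
opening: 0.994
```

```bash
python3 - <<'E'
from h import *
import json
s=get_state();print(s["clock"],s["tool_pos"].round(4),R.from_quat(s["eef_rot"]).as_matrix().round(3).tolist(),s["q"].round(2))
p=camera_params("wrist");im=snapshot("wrist");save(im,"w1")
json.dump({k:np.array(v).tolist() for k,v in p.items()},open("w1.json","w"))
print(p["eye"],cam(p)[3][:,2])
for n,X in dict(sqtop=(.6644,-.2039,.2623),tip=(.61,-.2816,.225),jar=(.5978,-.3188,.1033),mug=(.4697,-.3687,.0892)).items(): print(n,proj(p,X)[0].round(1))
E
```

```text
1.4 [ 0.5535 -0.4182  0.318 ] [[0.961, -0.002, 0.276], [-0.276, -0.0, 0.961], [-0.002, -1.0, -0.001]] [ 0.77  0.74 -0.41  1.21  0.29  1.24  0.09]
[ 0.57559622 -0.34334642  0.46281153] [-0.08515369 -0.29233652 -0.95251678]
sqtop [ 448.9 -324.6]
tip [354.7 -28.6]
jar [340.9  74.1]
mug [219.2 173.3]
```

View pics/w1.png

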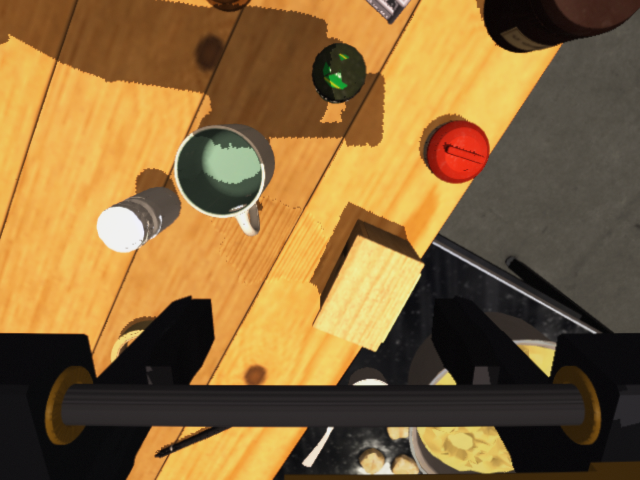

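The wrist picture shows the jar lid at about (338,71), the mug rim centred at (222,170) with the handle end at (252,230), the timer at (457,152) and the salt box at (370,290). This agrees with my predictions to about 3 px.

```bash
python3 - <<'E'
from h import *
import json
pw=json.load(open("w1.json"));ps,pt=camera_params("side"),camera_params("top")
S=lambda u,v:((u+.5)/3-.5+225,(v+.5)/3-.5+170)
T=lambda u,v:((u+.5)/4-.5+225,(v+.5)/4-.5+140)
print("jar",tri((ps,S(333,318)),(pt,T(509,254)),(pw,(338,71))), onz(pw,(338,71),.105),onz(pt,T(509,254),.105))
print("mug",tri((ps,S(164,364)),(pt,T(593,481)),(pw,(222,170))), onz(pw,(222,170),.09))
print("handle end",[onz(pw,(252,232),z).round(4) for z in (.06,.08)],[onz(pt,T(710,476),z).round(4) for z in (.06,.08)])
E
```

```text
jar [ 0.59725695 -0.31736924  0.10270725] [ 0.59601728 -0.31601494  0.105     ] [ 0.5979901  -0.31864746  0.105     ]
mug [ 0.4706051  -0.36764044  0.08787316] [ 0.47340648 -0.3664907   0.09      ]
handle end [array([ 0.473 , -0.4366,  0.06  ]), array([ 0.4781, -0.4319,  0.08  ])] [array([ 0.4748, -0.4393,  0.06  ]), array([ 0.4745, -0.4365,  0.08  ])]
```

Emit:
carry_out([
  [0.0075, 0.0133, -0.058],
  [0.0075, 0.0133, -0.058],
  [0.0075, 0.0133, -0.058],
  [0.0075, 0.0133, -0.058],
  [0.002, 0.007, 0],
  [0.002, 0.007, 0],
  [0, 0, 0],
  [0, 0, 0],
], twist=[0, 0, 0, 0, 0, 0, 0, 0])

```text
clock: 2.45
tool_pos: [0.5894, -0.3517, 0.0891]
eef_rot: [0.701, -0.097, 0.1, -0.7]
contact_force: [0.6, 0.4, -0.4]
opening: 0.995
```

Emit:
carry_out([
  [0.002, 0.007, 0],
  [0.002, 0.007, 0],
  [0.0015, 0.006, 0],
  [0.0015, 0.006, 0],
  [0, 0, 0],
  [0, 0, 0],
], twist=[0, 0, 0, 0, 0, 0])

```text
clock: 3.2
tool_pos: [0.5955, -0.3246, 0.0867]
eef_rot: [0.7, -0.098, 0.098, -0.7]
contact_force: [0.6, 0.3, 0.3]
opening: 0.997
```

Emit:
carry_out([
  [0, 0, 0],
  [0, 0, 0],
  [0, 0, 0],
  [0, 0, 0],
  [0, 0, 0],
  [0, 0, 0],
  [0, 0, 0],
  [0, 0, 0],
], twist=[0, 0, 0, 0, 0, 0, 0, 0], grip=0.02, newtons=20)

```text
clock: 4.2
tool_pos: [0.5955, -0.3243, 0.0867]
eef_rot: [0.7, -0.098, 0.098, -0.7]
contact_force: [-1.0, -1.2, 0.9]
opening: 0.503
```

Emit:
carry_out([
  [-0.002, -0.01, 0.006],
  [-0.004, -0.016, 0.006],
  [-0.004, -0.014, 0.03],
  [-0.006, -0.012, 0.05],
  [-0.002, -0.002, 0.05],
  [-0.02, 0.01, 0],
  [-0.04, 0.021, 0],
  [-0.04, 0.021, 0],
], twist=[0, 0, 0, 0, 0, 0, 0, 0])

```text
clock: 5.2
tool_pos: [0.4759, -0.3274, 0.2292]
eef_rot: [0.701, -0.098, 0.099, -0.7]
contact_force: [-0.5, -1.0, -1.8]
opening: 0.502
```

Emit:
carry_out([
  [-0.04, 0.021, 0],
  [-0.04, 0.021, 0],
  [0, 0, -0.05],
  [0, 0, -0.04],
  [0, 0, -0.03],
  [0, 0, 0],
  [0, 0, 0],
], twist=[0, 0, 0, 0, 0, 0, 0])

```text
clock: 6.08
tool_pos: [0.3982, -0.2853, 0.1098]
eef_rot: [0.701, -0.098, 0.099, -0.7]
contact_force: [-0.1, 0.7, -1.4]
opening: 0.501
```

Emit:
carry_out([
  [0, 0, -0.008],
  [0, 0, -0.008],
  [0, 0, -0.004],
  [0, 0, -0.003],
  [0, 0, 0],
  [0, 0, 0],
], twist=[0, 0, 0, 0, 0, 0])

```text
clock: 6.82
tool_pos: [0.3971, -0.2843, 0.0864]
eef_rot: [0.701, -0.098, 0.098, -0.7]
contact_force: [-1.5, 0.5, 7.5]
opening: 0.5
```

Emit:
carry_out([
  [0, 0, 0],
  [0, 0, 0],
  [0, 0, 0],
  [0, 0, 0],
  [0, 0, 0],
  [0, 0, 0],
], twist=[0, 0, 0, 0, 0, 0], grip=0.07)

```text
clock: 7.58
tool_pos: [0.3976, -0.2843, 0.0857]
eef_rot: [-0.7, 0.098, -0.098, 0.7]
contact_force: [-0.2, 0.1, -0.0]
opening: 0.796
```

Emit:
carry_out([
  [0, 0, 0.04],
  [0, 0, 0.05],
  [0, 0, 0.05],
  [0.025, -0.048, 0],
  [0.025, -0.048, 0],
  [0.026, -0.047, -0.02],
  [0, 0, -0.04],
  [0, 0, 0],
], twist=[0, 0, 0, 6, 6, 6, 0, 0])

```text
clock: 8.57
tool_pos: [0.4711, -0.4261, 0.1626]
eef_rot: [-0.705, -0.011, 0.015, 0.709]
contact_force: [-0.1, -0.3, 0.4]
opening: 0.793
```

Emit:
carry_out([
  [0, 0, 0],
], twist=[0])

```text
clock: 8.7
tool_pos: [0.474, -0.4267, 0.1669]
eef_rot: [0.707, 0.013, -0.013, -0.707]
contact_force: [-0.3, 0.2, 0.5]
opening: 0.793
```

```bash
python3 - <<'E'
from h import *
import json
s=get_state();print(s["clock"],s["tool_pos"].round(4),R.from_quat(s["eef_rot"]).as_matrix().round(3).tolist())
p=camera_params("wrist");im=snapshot("wrist");save(im,"w2")
json.dump({k:np.array(v).tolist() for k,v in p.items()},open("w2.json","w"))
for X in ((.474,-.4275,.08),(.474,-.441,.06),(.4706,-.3676,.09)): print(proj(p,X)[0].round(1))
E
```

```text
8.7 [ 0.474  -0.4267  0.1669] [[0.999, 0.001, -0.037], [0.037, -0.0, 0.999], [0.001, -1.0, -0.0]]
[321.9 249.7]
[321.1 259.4]
[319.7 148.9]
```

View pics/w2.png

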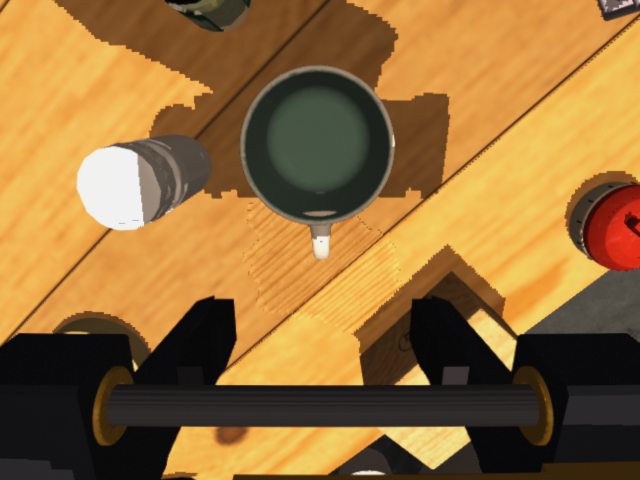

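The mug rim is centred at (318,146) and the handle is at (321,240), midway between the fingers and in line with the tool. Descending onto the handle.

Emit:
carry_out([
  [0, 0, -0.04],
  [0, 0, -0.04],
  [0, 0, -0.025],
  [0, 0, -0.015],
  [0, 0, 0],
  [0, 0, 0],
], twist=[0, 0, 0, 0, 0, 0])

```text
clock: 9.5
tool_pos: [0.4746, -0.4278, 0.0473]
eef_rot: [0.708, 0.013, -0.012, -0.706]
contact_force: [0.3, 0.5, 1.0]
opening: 0.793
```

Emit:
carry_out([
  [0, 0, 0],
  [0, 0, 0],
  [0, 0, 0],
  [0, 0, 0],
  [0, 0, 0],
  [0, 0, 0],
  [0, 0, 0],
  [0, 0, 0],
], twist=[0, 0, 0, 0, 0, 0, 0, 0], grip=0.0, newtons=40)

```text
clock: 10.5
tool_pos: [0.4736, -0.4273, 0.0458]
eef_rot: [0.707, 0.013, -0.013, -0.707]
contact_force: [-0.4, 0.7, 1.5]
opening: 0.167
```

Emit:
carry_out([
  [0, 0, 0],
  [0, 0, 0],
  [0, 0, 0.01],
  [0, 0, 0.01],
  [0, 0, 0],
  [0, 0, 0],
], twist=[0, 0, 0, 0, 0, 0])

```text
clock: 11.25
tool_pos: [0.4734, -0.4273, 0.0658]
eef_rot: [0.707, 0.013, -0.013, -0.707]
contact_force: [-0.2, 0.7, -1.5]
opening: 0.168
```

```bash
python3 - <<'E'
from h import *
import json
s=get_state();print(s["clock"],s["tool_pos"].round(4),s["contact_force"].round(2),s["moment"].round(2),s["opening"])
p=camera_params("wrist");im=snapshot("wrist");save(im,"w3")
json.dump({k:np.array(v).tolist() for k,v in p.items()},open("w3.json","w"))
side=snapshot("side")[190:350,200:420]
o=np.zeros((600,800,3),np.uint8);o[:300,:400]=cv2.resize(im,(400,300));o[:300,400:800]=cv2.resize(side,(400,290))[:300] if 0 else cv2.resize(side,(400,300));save(o[:300],"m3")
for X in ((.4706,-.3676,.11),): print(proj(p,X)[0].round(1))
E
```

```text
11.25 [ 0.4734 -0.4273  0.0658] [-0.23  0.7  -1.54] [-0.16 -0.06 -0.04] 0.16839940224449396
[319.5 188.3]
```

View pics/m3.png

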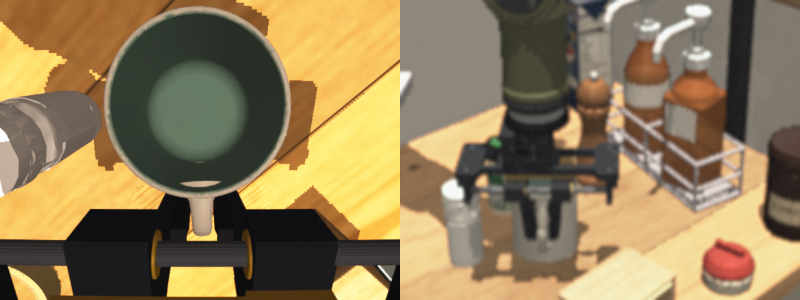

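```bash
python3 - <<'E'
from h import *
import json
p=json.load(open("w3.json"))
for c,z in (((.4706,-.3676),.11),((.4706,-.3676),.09),((.4706,-.365),.11)):
    P=[[c[0]+.042*a,c[1]+.042*b,z] for a,b in ((0,1),(0,-1),(-1,0),(1,0))]
    print(c,z,proj(p,P).round(0).tolist())
E
```

```text
(0.4706, -0.3676) 0.11 [[326.0, -1.0], [314.0, 337.0], [150.0, 182.0], [487.0, 195.0]]
(0.4706, -0.3676) 0.09 [[325.0, 18.0], [315.0, 305.0], [177.0, 171.0], [461.0, 182.0]]
(0.4706, -0.365) 0.11 [[327.0, -15.0], [315.0, 329.0], [149.0, 172.0], [489.0, 184.0]]
```

Emit:
carry_out([
  [0, 0, 0.01],
  [0, 0, 0],
  [0, 0, 0],
], twist=[0, 0, 0])

```text
clock: 11.72
tool_pos: [0.4736, -0.4273, 0.0759]
eef_rot: [0.707, 0.013, -0.013, -0.707]
contact_force: [0.1, -1.0, -1.8]
opening: 0.17
```

```bash
python3 - <<'E'
from h import *
s=get_state();print(s["clock"],s["tool_pos"].round(4),s["contact_force"].round(2),s["moment"].round(2),s["opening"])
im=snapshot("wrist");save(im,"w4");a=cv2.imread("pics/w3.png")[:,:,::-1]
g=lambda i:np.float32(cv2.cvtColor(np.ascontiguousarray(i),cv2.COLOR_RGB2GRAY))
for n,(x0,x1,y0,y1) in dict(rim=(160,480,0,330),nearrim=(230,400,250,330),handle=(290,350,310,375),table=(500,630,30,200)).items():
    A,B=g(a)[y0:y1,x0:x1],g(im)[y0:y1,x0:x1]
    print(n,cv2.phaseCorrelate(A,B),abs(A-B).mean())
E
```

```text
11.725 [ 0.4736 -0.4273  0.0759] [ 0.1  -1.05 -1.84] [-0.14 -0.07  0.02] 0.1704464442039207
rim ((0.02656151430596765, -0.6473584753656496), 0.6431295058462355) 6.0434566
nearrim ((0.030885989236523415, -0.9519099433737352), 0.8909059531158872) 8.286765
handle ((0.12994060188269785, -0.3653460525455614), 0.8303323242399427) 5.733846
table ((0.5504121615781088, 0.09969255327075643), 0.5572694438573265) 11.4978285
```

Emit:
carry_out([
  [0, 0, 0],
  [0.01, 0.006, 0],
  [0.025, 0.015, 0],
  [0.03, 0.018, 0],
  [0.03, 0.018, 0],
  [0.02, 0.012, -0.004],
  [0.01, 0.006, 0],
  [0, 0, 0],
], twist=[0, 0, 0, 0, 0, 0, 0, 0], newtons=60)

```text
clock: 12.78
tool_pos: [0.5987, -0.352, 0.0715]
eef_rot: [-0.707, -0.013, 0.013, 0.707]
contact_force: [-0.2, 0.1, -2.4]
opening: 0.159
```

Emit:
carry_out([
  [0.006, 0.003, 0],
  [0.004, 0.002, 0],
  [0, 0, 0],
  [0, 0, 0],
], twist=[0, 0, 0, 0])

```text
clock: 13.28
tool_pos: [0.6083, -0.3476, 0.0717]
eef_rot: [0.707, 0.012, -0.013, -0.707]
contact_force: [0.4, -0.5, -2.2]
opening: 0.159
```

```bash
python3 - <<'E'
from h import *
s=get_state();print(s["clock"],s["tool_pos"].round(4),s["contact_force"].round(2),s["moment"].round(2),s["opening"])
im=snapshot("wrist");save(im,"w5");a=cv2.imread("pics/w3.png")[:,:,::-1]
g=lambda i:np.float32(cv2.cvtColor(np.ascontiguousarray(i),cv2.COLOR_RGB2GRAY))
for n,(x0,x1,y0,y1) in dict(rim=(160,480,0,330),nearrim=(230,400,250,330)).items():
    print(n,cv2.phaseCorrelate(g(a)[y0:y1,x0:x1],g(im)[y0:y1,x0:x1]))
si,to=snapshot("side"),snapshot("top");save(si,"s5");save(to,"t5")
o=np.zeros((600,800,3),np.uint8)
o[:300,:400]=cv2.resize(si[170:320,270:470],(400,300),interpolation=3)
o[:300,400:]=cv2.resize(to[130:280,250:450],(400,300),interpolation=3)
o[300:,:400]=cv2.resize(im,(400,300));save(o,"m5")
E
```

```text
13.275 [ 0.6083 -0.3476  0.0717] [ 0.37 -0.55 -2.22] [-0.12 -0.08 -0.02] 0.1593253540238671
rim ((-0.1975173560026633, 0.17550194426794974), 0.5486180307467778)
nearrim ((-0.20040885218432436, 0.3205594668141174), 0.9136538086997138)
```

View pics/m5.png

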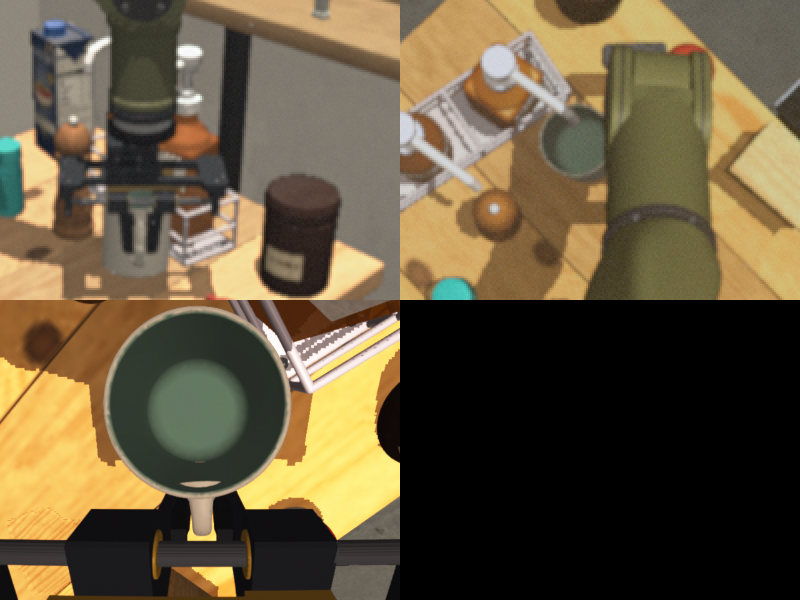

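```bash
python3 - <<'E'
from h import *
pt=camera_params("top")
print("mug",onz(pt,(337.5,201),.1),"tip",onz(pt,(336.5,188.5),.225),onz(pt,(337.5,190),.225))
im=cv2.imread("pics/t5.png")[165:225,305:365];cv2.imwrite("pics/t5c.png",cv2.resize(im,(600,600),interpolation=3))
E
```

```text
mug [ 0.60297045 -0.28624682  0.1       ] tip [ 0.61456608 -0.28060602  0.225     ] [ 0.61148655 -0.28269453  0.225     ]
```

View pics/t5c.png

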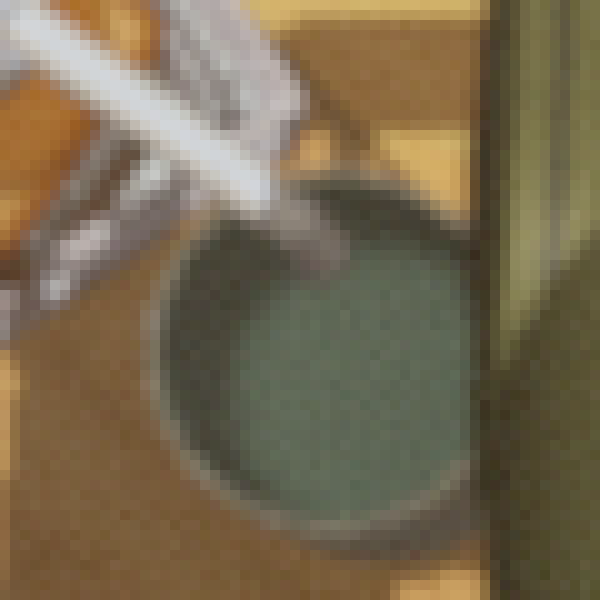

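The spout tip is at (328,255) in the crop, about 7 mm from the middle of the mouth (330,352) after height correction. That is good, so I'll lower the mug now.

Emit:
carry_out([
  [0.001, 0.001, -0.004],
  [0.001, 0, -0.003],
  [0, 0, -0.002],
  [0, 0, 0],
  [0, 0, 0],
], twist=[0, 0, 0, 0, 0])

```text
clock: 14.05
tool_pos: [0.6106, -0.3463, 0.0628]
eef_rot: [0.707, 0.013, -0.013, -0.707]
contact_force: [-0.4, -0.4, -1.3]
opening: 0.159
```

Emit:
carry_out([
  [0, 0, -0.002],
  [0, 0, 0],
  [0, 0, 0],
], twist=[0, 0, 0])

```text
clock: 14.42
tool_pos: [0.6106, -0.3463, 0.0608]
eef_rot: [-0.707, -0.013, 0.013, 0.707]
contact_force: [-0.0, 0.1, -2.2]
opening: 0.161
```

Emit:
carry_out([
  [0, 0, -0.002],
  [0, 0, 0],
  [0, 0, 0],
], twist=[0, 0, 0])

```text
clock: 14.8
tool_pos: [0.6107, -0.3465, 0.0589]
eef_rot: [0.707, 0.013, -0.013, -0.707]
contact_force: [0.4, -0.6, -1.0]
opening: 0.161
```

Emit:
carry_out([
  [0, 0, -0.002],
  [0, 0, -0.002],
  [0, 0, 0],
  [0, 0, 0],
], twist=[0, 0, 0, 0])

```text
clock: 15.3
tool_pos: [0.6107, -0.3466, 0.0549]
eef_rot: [0.707, 0.013, -0.012, -0.707]
contact_force: [-0.2, -0.7, 2.3]
opening: 0.164
```

Emit:
carry_out([
  [0, 0, -0.002],
  [0, 0, -0.002],
  [0, 0, 0],
  [0, 0, 0],
], twist=[0, 0, 0, 0])

```text
clock: 15.8
tool_pos: [0.6106, -0.3463, 0.0508]
eef_rot: [0.707, 0.013, -0.013, -0.707]
contact_force: [-0.4, -3.0, 2.1]
opening: 0.163
```

Emit:
carry_out([
  [0, 0, -0.002],
  [0, 0, -0.002],
  [0, 0, 0],
  [0, 0, 0],
], twist=[0, 0, 0, 0])

```text
clock: 16.3
tool_pos: [0.6106, -0.3464, 0.0468]
eef_rot: [0.707, 0.013, -0.013, -0.707]
contact_force: [-0.7, -2.8, 2.2]
opening: 0.159
```

Emit:
carry_out([
  [0, 0, 0],
  [0, 0, 0],
  [0, 0, 0],
  [0, 0, 0],
  [0, -0.01, 0],
  [0, -0.02, 0],
  [0, 0, 0.03],
  [0, 0, 0.05],
], twist=[0, 0, 0, 0, 0, 0, 0, 0], grip=0.06, newtons=20)

```text
clock: 17.3
tool_pos: [0.6088, -0.3771, 0.1255]
eef_rot: [-0.706, -0.011, 0.014, 0.708]
contact_force: [0.2, 0.4, 0.4]
opening: 0.68
```

Emit:
carry_out([
  [0, -0.01, 0.06],
  [0, -0.01, 0.06],
  [0, 0, 0.06],
  [0, 0, 0.04],
  [0, 0, 0],
  [0, 0, 0],
], twist=[0, 0, 0, 0, 0, 0], grip=0.0)

```text
clock: 18.05
tool_pos: [0.6098, -0.3966, 0.3456]
eef_rot: [-0.707, -0.012, 0.013, 0.707]
contact_force: [-0.7, -1.0, -0.5]
opening: 0.024
```

```bash
python3 - <<'E'
from h import *
import json
s=get_state();print(s["clock"],s["tool_pos"].round(4),s["contact_force"].round(2),s["opening"])
p=camera_params("wrist");im=snapshot("wrist");save(im,"w6");json.dump({k:np.array(v).tolist() for k,v in p.items()},open("w6.json","w"))
si,to=snapshot("side"),snapshot("top");save(si,"s6");save(to,"t6")
o=np.zeros((600,800,3),np.uint8)
o[:300,:400]=cv2.resize(si[170:320,270:470],(400,300),interpolation=3)
o[:300,400:]=cv2.resize(to[130:280,250:450],(400,300),interpolation=3)
o[300:,:400]=cv2.resize(im,(400,300));o[300:,400:]=cv2.resize(si[200:350,190:390],(400,300),interpolation=3);save(o,"m6")
for X in ((.6644,-.2039,.2623),(.611,-.2826,.223),(.607,-.286,.09)): print(proj(p,X)[0].round(1))
E
```

```text
18.05 [ 0.6098 -0.3966  0.3456] [-0.72 -1.01 -0.51] 0.024366699469658245
[ 455.6 -140.4]
[331.4  49.7]
[324.   74.9]
```

View pics/m6.png

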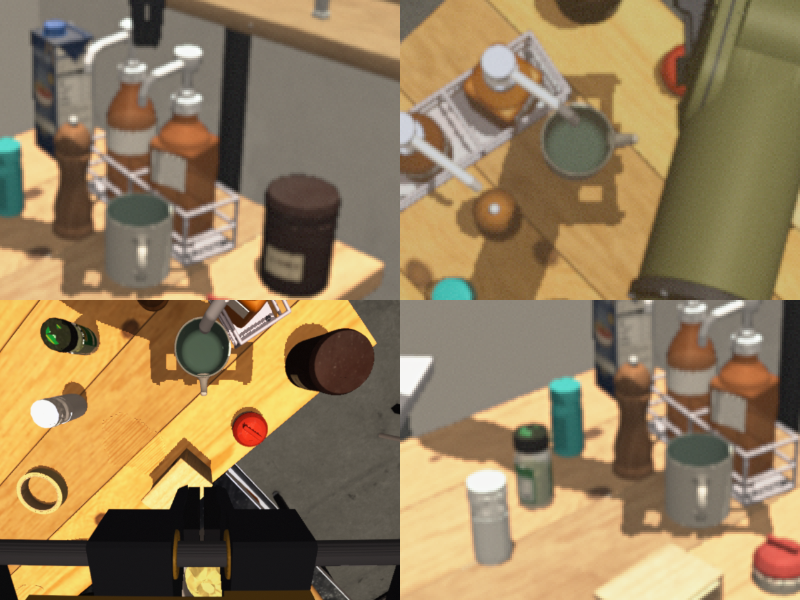

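The mug stands upright under the spout: in the wrist view the rim is at half-scale (202,47) and the tip at (208,28). The green jar stands upright at (532,465) in the lower-right panel, and the mill and carton have not moved. Next I'll go above the pump with the fingers closed.

Emit:
carry_out([
  [0.0135, 0.048, 0],
  [0.0135, 0.048, 0],
  [0.0135, 0.048, 0],
  [0.014, 0.0485, 0],
  [0, 0, -0.03],
  [0, 0, -0.02],
  [0, 0, 0],
  [0, 0, 0],
], twist=[0, 0, 0, 0, 0, 0, 0, 0])

```text
clock: 19.2
tool_pos: [0.6653, -0.204, 0.2971]
eef_rot: [-0.707, -0.013, 0.012, 0.707]
contact_force: [-0.4, 0.3, -0.3]
opening: 0.001
```

Emit:
carry_out([
  [0, 0, -0.01],
  [0, 0, -0.01],
  [0, 0, -0.005],
  [0, 0, 0],
], twist=[0, 0, 0, 0])

```text
clock: 19.7
tool_pos: [0.6648, -0.2038, 0.2711]
eef_rot: [-0.707, -0.012, 0.013, 0.707]
contact_force: [-0.9, 0.1, 0.7]
opening: 0.001
```

Emit:
carry_out([
  [0, 0, -0.004],
  [0, 0, -0.004],
  [0, 0, -0.002],
  [0, 0, 0],
], twist=[0, 0, 0, 0])

```text
clock: 20.2
tool_pos: [0.6654, -0.2038, 0.2622]
eef_rot: [0.707, 0.013, -0.012, -0.707]
contact_force: [-0.7, -0.9, 2.6]
opening: 0.003
```

Emit:
carry_out([
  [0, 0, -0.005],
  [0, 0, -0.005],
  [0, 0, 0],
], twist=[0, 0, 0])

```text
clock: 20.58
tool_pos: [0.6654, -0.2038, 0.2519]
eef_rot: [0.707, 0.013, -0.012, -0.707]
contact_force: [-1.2, 1.2, 6.3]
opening: 0.001
```

Emit:
carry_out([
  [0, 0, -0.004],
  [0, 0, -0.003],
  [0, 0, 0],
], twist=[0, 0, 0])

```text
clock: 20.95
tool_pos: [0.6654, -0.2038, 0.2454]
eef_rot: [0.707, 0.013, -0.012, -0.707]
contact_force: [-1.7, -0.1, 7.0]
opening: 0.004
```

Emit:
carry_out([
  [0, 0, -0.002],
  [0, 0, 0],
  [0, 0, 0],
], twist=[0, 0, 0])

```text
clock: 21.32
tool_pos: [0.6654, -0.2038, 0.2439]
eef_rot: [0.707, 0.013, -0.012, -0.707]
contact_force: [-1.6, 0.2, 7.7]
opening: 0.004
```

Emit:
carry_out([
  [0, 0, -0.002],
  [0, 0, 0],
  [0, 0, 0],
], twist=[0, 0, 0])

```text
clock: 21.7
tool_pos: [0.6655, -0.2038, 0.2438]
eef_rot: [0.707, 0.013, -0.012, -0.707]
contact_force: [-4.2, 0.5, 17.0]
opening: 0.005
```

Emit:
carry_out([
  [0, 0, -0.002],
  [0, 0, 0],
  [0, 0, 0],
], twist=[0, 0, 0])

```text
clock: 22.08
tool_pos: [0.6656, -0.2038, 0.2437]
eef_rot: [0.707, 0.014, -0.011, -0.706]
contact_force: [-9.1, 1.5, 26.1]
opening: 0.008
```

The force climbs while z stays at 0.2437, so the pump has bottomed out. Releasing it and backing off.

Emit:
carry_out([
  [0, 0, 0.01],
  [0, 0, 0.015],
  [0, 0, 0.02],
  [0, 0, 0.04],
  [0, -0.04, 0.02],
  [0, -0.05, 0],
  [0, 0, 0],
  [0, 0, 0],
], twist=[0, 0, 0, 0, 0, 0, 0, 0])

```text
clock: 23.08
tool_pos: [0.6648, -0.2931, 0.3426]
eef_rot: [-0.706, -0.012, 0.013, 0.708]
contact_force: [-0.4, 0.5, -0.6]
opening: 0.005
```

Emit:
carry_out([
  [-0.01, -0.05, 0],
  [-0.02, -0.05, 0],
  [-0.02, -0.05, 0],
  [-0.02, -0.05, 0],
  [-0.02, -0.03, 0],
  [0, 0, 0],
  [0, 0, 0],
  [0, 0, 0],
], twist=[0, 0, 0, 0, 0, 0, 0, 0])

```text
clock: 24.08
tool_pos: [0.5768, -0.5211, 0.3438]
eef_rot: [-0.706, -0.014, 0.014, 0.708]
contact_force: [-0.4, 0.5, 0.5]
opening: 0.001
```

```bash
python3 - <<'E'
from h import *
s=get_state();print(s["clock"],s["tool_pos"].round(4),s["contact_force"].round(2))
im=snapshot("wrist");si,to=snapshot("side"),snapshot("top");s0=cv2.imread("pics/s6.png")[:,:,::-1]
o=np.zeros((600,800,3),np.uint8)
o[:300,:400]=cv2.resize(si[170:320,270:470],(400,300),interpolation=3)
o[:300,400:]=cv2.resize(to[130:280,250:450],(400,300),interpolation=3)
o[300:,:400]=cv2.resize(im,(400,300));o[300:,400:]=cv2.resize(si[200:350,190:390],(400,300),interpolation=3);save(o,"m7")
g=lambda i:np.float32(cv2.cvtColor(np.ascontiguousarray(i),cv2.COLOR_RGB2GRAY))
for n,(x0,x1,y0,y1) in dict(mug=(315,365,262,316),spout=(335,375,190,225),jar=(245,270,262,308),mill=(294,318,228,292)).items():
    print(n,cv2.phaseCorrelate(g(s0)[y0:y1,x0:x1],g(si)[y0:y1,x0:x1]))
E
```

```text
24.075 [ 0.5768 -0.5211  0.3438] [-0.38  0.47  0.55]
mug ((0.1647987480298383, -0.23546150227974394), 0.6064179312741315)
spout ((-0.07407399508591794, -0.022888118743882302), 0.8840957919756571)
jar ((1.1148013534738759, -1.2223442524706023), 0.27887227098147077)
mill ((0.07470422085778061, -0.17452585602834603), 0.8557997538397709)
```

View pics/m7.png

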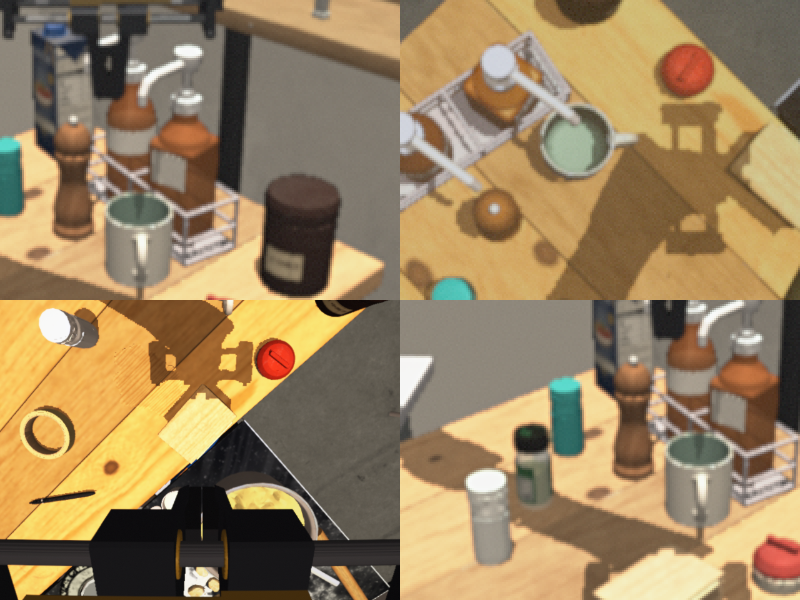

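The pump is back up, with the spout in the picture where it was before. The mug is under the spout tip (top panel tip (574,118), mug (577,140)), the jar is upright, and the arm is clear. Handing in.

```bash
python3 -c "
from h import *
print(job.finish_job())"
```

```text
the job is handed in; nothing more can be done
None
```

The mug got its pump of syrup and the job is handed in at about 24 s on the robot's clock; it reports no verdict.

- **Spice jar:** I moved it to about (0.40, -0.28), roughly 0.21 m from the spout tip, and it stands upright in the last pictures.
- **Mug:** I lifted it by the handle and set it under the square bottle's spout. Just before I lowered it, the tip was about 7 mm from the middle of the mouth; I then shifted it about 2 mm closer. The last picture shows it upright and unmoved.
- **Pump:** I pressed it until it stopped: about 22 mm of travel, with the force rising to 26 N while the height stayed at 0.2437 m. After release the spout was back in its earlier picture position to within 0.1 px.
- **Mill, carton and round bottle:** The mill's picture did not change, and the carton and round pump look untouched in the views, though I did not measure those two.

Three checks disagreed or were weak:
- **Jar comparison:** The before/after picture match was poor because of a moving shadow (a shift of about 1 px at low confidence). I judged the jar upright by eye.
- **Handle thickness:** The handle closed to about 15 mm, not the 24 mm stated.
- **Handle slip:** The mug seems to have slipped several millimetres in the grip at first lift, so I raised the grip force to 60 N.

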